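# Top up the chip rack and start the sorter

## Robot

A 7-joint arm with a two-finger parallel gripper is mounted at the origin on the work surface. World frame = base frame: x ahead of the robot, y to its left, z up, the work surface at z = 0. Lengths are in mm, angles in rad, forces in N, time in s.
With the tool pointing down it reaches from about 400 to 925 mm from the base axis. Payload 4.1 kg.
Tool frame: the origin (TCP) lies midway between the tips of the shut fingers; the grasp point (between the pads) lies 19 mm behind it (bot.hold_point_z is the z of the grasp point in the tool frame, in mm); z points along the fingers, y is the line along which they close (so a half turn about z gives the same grasp; the last joint's range is limited). The gripper opens to 85 mm and grips with 20 to 120 N. Pads are 22 mm wide; open, the fingers measure 114 mm over their backs; the gripper's body (76 mm by 85 mm) begins 54 mm behind the grasp point. The pads swing forward as they close: fully open they stand 13 mm farther back than shut.
Start: joints at [-0.099, 0.398, 0.045, 1.537, -0.019, 1.207, -0.051], TCP at [650.034, 0.031, 231.347] pointing down, gripper open.
Joint ranges: [-2.82, 2.82], [-0.49, 2.23], [-1.37, 1.46], [0, 2.46], [-1.36, 4.5], [0.23, 2], [-2.94, 2.94]. Speed limits (rad/s): [2.57, 2.57, 3.14, 3.14, 3.14, 3.14, 3.14].

## Interface

Orientations are given as [roll, pitch, yaw] about the fixed x, y, z axes, in that order (R = Rz(yaw) Ry(pitch) Rx(roll)).
In Python, from bench import bot gives the robot as it stands.
- The arm moves only by the tool play_rows, never from a script. Its arguments are lists of equal length, an entry for each row: "translation": the shift along the world's x, y, z in units of 0.04 m (1.0 is 0.04 m), a list of three; "angular": the turn, a rotation vector about the world's x, y, z in units of 45 degrees (1.0 is 45 degrees), a list of three; "claw": the opening, from 0 (shut) to 1 (fully open). In form: {"translation": [[tx, ty, tz], ...], "angular": [[ax, ay, az], ...], "claw": [claw, ...]}. A call has 1 to 12 rows; each row shifts and turns the commanded pose from where the row before left it; what a row does not reach is not made up. A row lasts 1/10 s, in which the tool goes at most 50 mm and 8.59 degrees, less where a joint would pass 70% of its speed; a pose out of reach is approached as far as the arm can. A call with a number of a shift or a turn outside -1 to 1 is refused whole. A call with a gripper value outside its range is refused whole. The fingers move at their own pace and stop on an object; the grip force is fixed at half the most. Time passes only in rows, so rows that do not move let the fingers close. It gives the time, the measured TCP pose, the force, the opening and the grip force at its end, in the units of the state.
- bot.sense(): the state, without advancing time (a new reading comes with each control period).
- bot.capture(name): name is "scene" or "side" or "wrist"; returns a dict with "pixels" (480x640x3 uint8, red, green, blue), "mtx" (3x3 intrinsics, pixels), "D" ([k1, k2, p1, p2, k3] as OpenCV has them; the pictures are not rectified), "R" (3x3) and "t" (3): a world point X has camera coordinates R X + t. Camera axes: x right, y down, z forward; pixel columns grow to the right and rows downward; lengths in mm; the calibration is good to about 2 mm. A picture is of the moment at which its call begins. There is no depth.
- bot.job_done(): hands the job in; it is judged then, once.
The state is a dict: "time": time; "joint_pos": joint angles; "qd": joint speeds; "joint_efforts": joint torques, N m; "position": TCP position; "tcp_rot": TCP orientation; "contact_force": force on the tool from outside, world axes, zero at the start; "moment": the same for the moment, N m; "grip_width": finger opening in mm; "gripper_force": force on a finger pad.
Only numpy, scipy, OpenCV 4.12 (cv2) and the standard library are available. Lean on these libraries where they do the work, as an engineer would, in place of code of your own. Each camera call takes 0.05 s, during which the arm holds its last target. There are 200 camera calls.

## Task

Find the empty pockets of the grey rack and stand one spare chip barrel in each, fully down on the pocket floor, without taking out the barrels already there. Leave the barrel that is left over standing on the table and do not disturb the weights, the jar or the divider bar. Only when every pocket is filled, press the red button on the sorter well down and let it come back up.

Things in the scene. Friction and masses are not known exactly. Their poses are not given: they have to be found in the camera images.
- pocket_0 (a point): centre of the floor of one of eight pockets in the fixed grey rack plate on the table, 236 (x) x 142 (y) x 16 high. Pockets: 46 x 46 square, black floor, edges chamfered by 3, 10 deep (floor 6 above the table), two rows of four, 58 apart centre to centre along x, 78 along y. This one: x -87, y -39 from the plate's centre; axes as the plate's; filled or empty at the start
- pocket_1 (a point): the same for another pocket: x -29, y -39 from the plate's centre
- pocket_2 (a point): the same for another pocket: x +29, y -39 from the plate's centre
- pocket_3 (a point): the same for another pocket: x +87, y -39 from the plate's centre
- pocket_4 (a point): the same for another pocket: x -87, y +39 from the plate's centre
- pocket_5 (a point): the same for another pocket: x -29, y +39 from the plate's centre
- pocket_6 (a point): the same for another pocket: x +29, y +39 from the plate's centre
- pocket_7 (a point): the same for another pocket: x +87, y +39 from the plate's centre
- racked_0: upright barrel of casino chips (15 chips sealed into one rigid stack, dark blue with thin ivory lines and an ivory disc on top), diameter 39, height 49.5; origin at the centre of its underside, z up along its axis; stands in one of the rack's pockets at the start, which one varies
- racked_1: upright barrel of casino chips (15 chips sealed into one rigid stack, dark blue with thin ivory lines and an ivory disc on top), diameter 39, height 49.5; origin at the centre of its underside, z up along its axis; stands in one of the rack's pockets at the start, which one varies
- racked_2: upright barrel of casino chips (15 chips sealed into one rigid stack, dark blue with thin ivory lines and an ivory disc on top), diameter 39, height 49.5; origin at the centre of its underside, z up along its axis; stands in one of the rack's pockets at the start, which one varies
- racked_3: upright barrel of casino chips (15 chips sealed into one rigid stack, dark blue with thin ivory lines and an ivory disc on top), diameter 39, height 49.5; origin at the centre of its underside, z up along its axis; stands in one of the rack's pockets at the start, which one varies
- racked_4: upright barrel of casino chips (15 chips sealed into one rigid stack, dark blue with thin ivory lines and an ivory disc on top), diameter 39, height 49.5; origin at the centre of its underside, z up along its axis; stands in one of the rack's pockets at the start, which one varies
- spare_0: upright barrel of casino chips (15 chips sealed into one rigid stack, dark blue with thin ivory lines and an ivory disc on top), diameter 39, height 49.5; origin at the centre of its underside, z up along its axis; a spare, stands loose on the table at the start; 105 to 210 g
- spare_1: upright barrel of casino chips (15 chips sealed into one rigid stack, dark blue with thin ivory lines and an ivory disc on top), diameter 39, height 49.5; origin at the centre of its underside, z up along its axis; a spare, stands loose on the table at the start; 105 to 210 g
- spare_2: upright barrel of casino chips (15 chips sealed into one rigid stack, dark blue with thin ivory lines and an ivory disc on top), diameter 39, height 49.5; origin at the centre of its underside, z up along its axis; a spare, stands loose on the table at the start; 105 to 210 g
- spare_3: upright barrel of casino chips (15 chips sealed into one rigid stack, dark blue with thin ivory lines and an ivory disc on top), diameter 39, height 49.5; origin at the centre of its underside, z up along its axis; a spare, stands loose on the table at the start; 105 to 210 g
- weight_large: stainless calibration weight, cylinder of diameter 40, 47 high with a narrow knob on top up to 63; 500 g; origin at the centre of its underside
- weight_small: stainless calibration weight, cylinder of diameter 30, 34 high with a narrow knob on top up to 50; 200 g; origin at the centre of its underside
- jar: squat closed glass jar of ivory roulette balls with a steel lid, diameter 72, height 70; 400 g; origin at the centre of its underside
- divider_bar: black anodised chip divider bar lying on the table, 22 (x) x 200 (y) x 22 high; origin at the centre of its underside
- sorter: fixed grey steel disc sorter; origin under the centre of its low front ledge (300 in x, 100 in y, 80 high), which carries the red button; behind it (its y from +50 to +350) the housing, 360 in x and 170 high, with a clear scoop (up to 200) and a round steel hopper on top (up to 280, centre at its x +40, y +210, radius 130)
- start_button_top (a point): centre of the top face of the chunky red push button (diameter 44) on the sorter's front ledge; it is pressed straight down
- start_button (a joint): travel of the red button in m: 0 released, 0.008 fully down (about 5 N, springs back)
Not all that is in view belongs to the job. What is shaped like the racked_4 but purple is not meant.

How it is judged:
By the outcome, as a careful person would: the job done as asked, in the order asked, and still so for the second after the job is handed in, with the robot touching nothing.
It also fails if it takes over 72 s, if anything falls off the work surface, if the arm or the gripper's body presses on something with over 40 N, if the wrist force passes 120 N, or if a joint passes its speed limit or range.

## Working session

There is one attempt and no reset: what is moved stays moved. The work goes in short steps, Python scripts to look and compute and a tool call to move; the robot and the scene stay as the last step left them, time stands still between calls to the robot, and variables do not carry over. Pictures are saved under pics/ and viewed, at most 10 in all, crops included, and the job is handed in when it is done.

Besides the shell and the picture viewer there is one more tool, called after "Call:" as name(argument=value, ...), one argument or row to a line, values as JSON. play_rows: Moves the arm, as the interface text tells. Its arguments: {"type":"object","properties":{"translation":{"type":"array","items":{"type":"array","items":{"type":"number"}}},"angular":{"type":"array","items":{"type":"array","items":{"type":"number"}}},"claw":{"type":"array","items":{"type":"number"}}},"required":["translation","angular","claw"]}

```bash
mkdir -p pics; ls
cat > h.py <<'E'
import numpy as np, cv2, pickle
from bench import bot
def snap(n,f):
    c=bot.capture(n); pickle.dump(c,open(f'pics/{f}.pkl','wb')); cv2.imwrite(f'pics/{f}.png',c['pixels'][:,:,::-1]); return c
def load(f): return pickle.load(open(f'pics/{f}.pkl','rb'))
def ray(c,uv):
    p=cv2.undistortPoints(np.array([[uv]],float),c['mtx'],np.array(c['D'],float))[0,0]
    R=np.array(c['R']);t=np.array(c['t']); return -R.T@t, R.T@np.array([p[0],p[1],1])
def onz(c,uv,z):
    o,d=ray(c,uv); return o+d*(z-o[2])/d[2]
def tri(l):
    A=np.zeros((3,3));b=np.zeros(3);P=[]
    for c,uv in l:
        o,d=ray(c,uv);d/=np.linalg.norm(d);M=np.eye(3)-np.outer(d,d);A+=M;b+=M@o;P.append((o,M))
    x=np.linalg.solve(A,b); return x,[np.linalg.norm(M@(x-o)) for o,M in P]
def proj(c,X):
    X=np.array(X,float).reshape(-1,3)
    return cv2.projectPoints(X,cv2.Rodrigues(np.array(c['R']))[0],np.array(c['t'],float),c['mtx'],np.array(c['D'],float))[0][:,0]
E
python3 - <<'E'
from h import *
for n in ('scene','side','wrist'):
    c=snap(n,n+'0'); print(n,-np.array(c['R']).T@c['t'], np.array(c['R'])[2])
print(bot.sense())
E
```

```text
pics
scene [1196.80123243   29.58607961  855.9106459 ] [-0.62081097  0.00528853 -0.78394245]
side [ -41.75726346 -819.56649936  732.33760379] [ 0.51857558  0.68607213 -0.51027875]
wrist [649.65350334  74.29168194 373.39258747] [-0.00117266 -0.29000245 -0.95702519]
{'time': 0.15, 'joint_pos': array([-0.09900042,  0.39905016,  0.0450509 ,  1.53757643, -0.018725  ,
        1.20690234, -0.05068917]), 'qd': array([-1.60139473e-03, -1.55840681e-03, -1.06650027e-03, -3.03220454e-03,
       -2.13622326e-03, -6.89990491e-05, -1.04776895e-03]), 'joint_efforts': array([ 2.78519030e-03, -4.75559378e+01,  1.36737496e+00, -2.54510736e+01,
        1.19318470e-02,  6.58601144e-03, -1.99015865e-06]), 'position': array([6.49521286e+02, 3.08209380e-02, 2.30490491e+02]), 'tcp_rot': array([-3.14008075e+00,  8.73046151e-05,  1.57090042e+00]), 'contact_force': array([-0.18072762, -0.74114595, -0.92720947]), 'moment': array([ 0.00464159,  0.00567155, -0.03724044]), 'gripper_force': 0.0, 'grip_width': 85.88247721337292}
```

View pics/scene0.png

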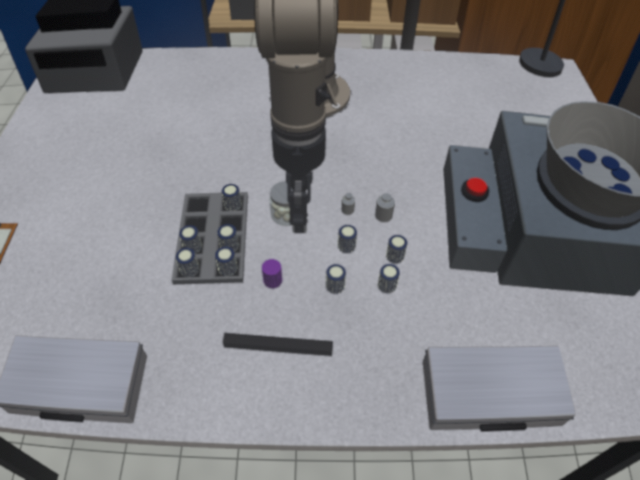

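View pics/side0.png

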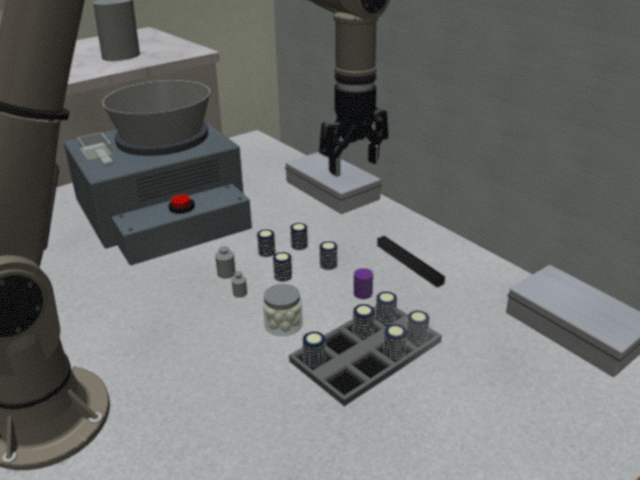

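View pics/wrist0.png

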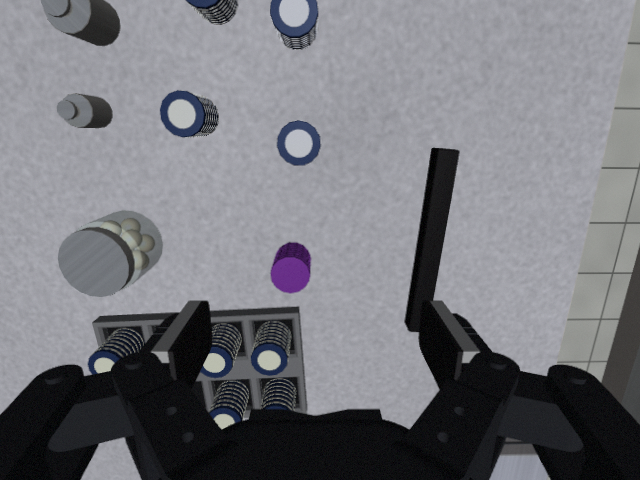

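The scene and side views show five filled pockets. The empty ones, in side view, are at about (342,342), (370,362) and (345,380). Four spares are at scene (347,232), (397,243), (336,272) and (389,271), and the purple decoy is at (272,272). The button is at scene (476,187). In the wrist view the spare tops are at (183,114), (299,143), (294,12) and about (213,0).

Run:
```python
from h import *
w=load('wrist0');s=load('scene0');d=load('side0')
for uv in [(183,114),(299,143),(294,12),(97,261),(58,5),(70,108),(291,275)]: print(uv,onz(w,uv,50).round())
print('rack corners w',[onz(w,u,16).round() for u in [(95,320),(300,310)]])
for uv in [(185,193),(247,193),(173,281),(243,281)]: print('rack s',onz(s,uv,16).round())
print('button',tri([(s,(476,185)),(d,(181,200))]))
```

```text
(183, 114) [536.  89.  50.]
(299, 143) [635.  64.  50.]
(294, 12) [633. 166.  50.]
(97, 261) [437. -46.  50.]
(58, 5) [442. 174.  50.]
(70, 108) [438.  95.  50.]
(291, 275) [626. -60.  50.]
rack corners w [array([ 399., -130.,   16.]), array([ 632., -117.,   16.])]
rack s [ 402. -274.   16.]
rack s [ 400. -132.   16.]
rack s [ 641. -256.   16.]
rack s [ 637. -117.   16.]
button (array([447.36341865, 357.08986906, 102.12846886]), [np.float64(1.12603168923698), np.float64(1.126031689237077)])
```

Call:
play_rows(
  translation=[
    [0,1,0],
    [0,1,0],
    [0,1,0],
    [0,0.5,0],
    [0,0,0],
    [0,0,0],
  ],
  angular=[
    [0,0,0],
    [0,0,0],
    [0,0,0],
    [0,0,0],
    [0,0,0],
    [0,0,0],
  ],
  claw=[1,1,1,1,1,1],
)

```text
time: 0.75
position: [649.9, 139.5, 230.9]
tcp_rot: [-3.141, 0.001, 1.571]
contact_force: [-0.0, -0.3, -0.2]
grip_width: 85.4
gripper_force: 0.0
```

Run:
```python
from h import *
snap('wrist','wA'); print(bot.sense()['position'])
```

```text
[650.12448976 138.0549186  231.04638073]
```

Call:
play_rows(
  translation=[
    [-1,-1,0],
    [-0.5,-1,0],
    [0,-1,0],
    [0,-1,0],
    [0,-1,0],
    [0,-1,0],
    [0,-1,0],
    [0,0,0],
    [0,0,0],
  ],
  angular=[
    [0,0,0],
    [0,0,0],
    [0,0,0],
    [0,0,0],
    [0,0,0],
    [0,0,0],
    [0,0,0],
    [0,0,0],
    [0,0,0],
  ],
  claw=[1,1,1,1,1,1,1,1,1],
)

```text
time: 1.7
position: [593.7, -138.9, 231.4]
tcp_rot: [-3.141, 0.001, 1.565]
contact_force: [1.2, -0.1, 0.2]
grip_width: 85.5
gripper_force: 0.0
```

Run:
```python
from h import *
snap('wrist','wB'); print(bot.sense()['position'])
```

```text
[ 594.09796769 -136.6471664   231.32090925]
```

View pics/wA.png

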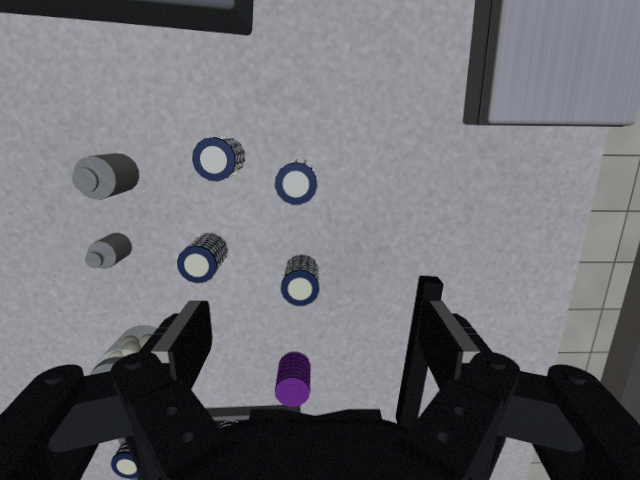

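View pics/wB.png

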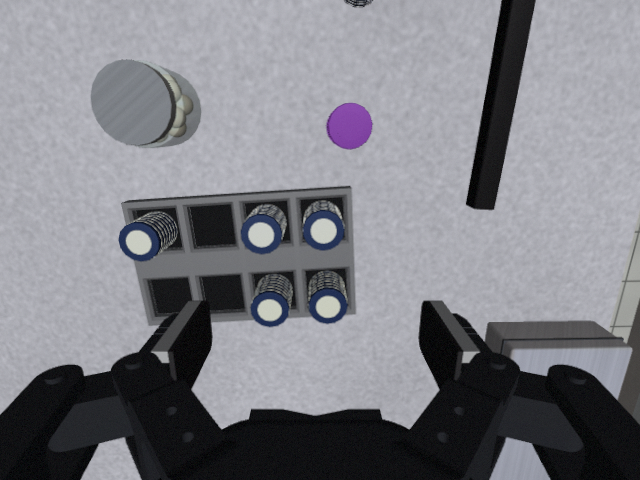

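wA shows spare tops at about (213,158), (296,183), (197,265) and (300,288). wB shows rack corners at about (123,203), (350,187), (355,314) and (150,325). The empty pockets are at (212,226), (170,296) and (222,293).

Run:
```python
from h import *
def discs(c,seeds,r=16):
    im=c['pixels'].astype(int); out=[]
    m=((im.min(2)>135)&(im[:,:,2]<im[:,:,0]+14)).astype(np.uint8) 
    for s in seeds:
        x,y=s; k=np.zeros_like(m); cv2.circle(k,s,r,1,-1)
        n,l,st,ce=cv2.connectedComponentsWithStats(m*k); i=1+np.argmax(st[1:,4]); out.append(ce[i]); print(s,ce[i].round(1),st[i][2:])
    return out
w=load('wA');b=load('wB');s=load('scene0');d=load('side0');w0=load('wrist0')
A=discs(w,[(213,158),(296,183),(197,265),(300,288)])
S=discs(s,[(397,241),(389,270),(347,230),(336,270)],8)
D=discs(d,[(265,234),(299,227),(283,257),(328,244)],8)
for a,p,q in zip(A,S,D): x,e=tri([(w,a),(s,p),(d,q)]); print('spare',x.round(1),np.round(e,1),onz(w,a,49.5).round(1))
W0=discs(w0,[(299,143),(183,114)])
for i,a in ((3,W0[0]),(2,W0[1])): print('w stereo',i,*tri([(w,A[i]),(w0,a)]))
# pocket floors/ rack
B=discs(b,[(141,241),(262,234),(324,230),(270,310),(328,303)])
for u in B: print('racked',onz(b,u,55.5).round(1))
cs=[(123,203),(350,187),(355,314),(150,325)]
for u,v in zip(cs,[(185,193),(247,193),(243,281),(173,281)]): print('corner',onz(b,u,16).round(1))
im=cv2.resize(b['pixels'][180:335,110:370],None,fx=3,fy=3,interpolation=cv2.INTER_CUBIC); cv2.imwrite('pics/wBc.png',im[:,:,::-1])
```

```text
(213, 158) [213.  159.3] [ 27  27 565]
(296, 183) [295.4 183.7] [ 26  26 531]
(197, 265) [196.  264.8] [ 25  23 426]
(300, 288) [299.5 288.5] [ 24  22 405]
(397, 241) [397.7 241.3] [12 10 84]
(389, 270) [389.4 271.2] [ 12  11 100]
(347, 230) [347.5 231. ] [12  9 82]
(336, 270) [335.7 271.5] [ 12  10 101]
(265, 234) [265. 233.] [ 9  5 39]
(299, 227) [298.2 226.2] [ 9  5 36]
(283, 257) [281.6 256.1] [10  6 46]
(328, 244) [327.8 239. ] [15  7 51]
spare [559.8 189.2  51.2] [0.6 0.3 0.8] [558.9 189.6  49.5]
spare [632.8 167.4  51.3] [0.9 0.2 0.8] [632.1 167.8  49.5]
spare [535.1  89.   51.2] [0.8 0.3 0.9] [534.   89.1  49.5]
spare [638.2  66.7  60.4] [3.8 4.1 2.9] [634.6  64.   49.5]
(299, 143) [298.2 143.1] [ 26  27 553]
(183, 114) [181.2 113.6] [ 27  28 612]
w stereo 3 [634.58096806  64.225949    49.91840882] [np.float64(0.005866839083746604), np.float64(0.005866839083644763)]
w stereo 2 [534.13591722  89.20998173  49.87427198] [np.float64(0.003214564121108327), np.float64(0.003214564120914185)]
(141, 241) [138.1 242. ] [ 25  25 475]
(262, 234) [260.7 234.5] [ 26  25 505]
(324, 230) [323.2 230.6] [ 26  25 506]
(270, 310) [269.3 309.7] [ 24  22 413]
(328, 303) [327.6 306.4] [ 24  22 415]
racked [ 427.2 -163.1   55.5]
racked [ 543.1 -156.5   55.5]
racked [ 601.2 -153.2   55.5]
racked [ 547.7 -234.4   55.5]
racked [ 605.6 -231.2   55.5]
corner [ 397.1 -133.4   16. ]
corner [ 629.1 -118.9   16. ]
corner [ 637.8 -261.5   16. ]
corner [ 404.9 -274.4   16. ]
```

View pics/wBc.png

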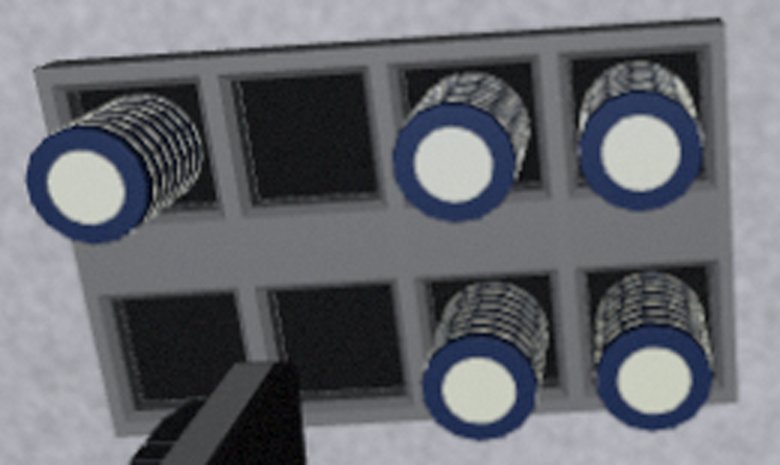

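Run:
```python
from h import *
from scipy.optimize import least_squares
L=np.array([[-87,39],[29,39],[87,39],[29,-39],[87,-39]]);W=np.array([[427.2,-163.1],[543.1,-156.5],[601.2,-153.2],[547.7,-234.4],[605.6,-231.2]])
f=lambda p,L:L@np.array([[np.cos(p[2]),np.sin(p[2])],[-np.sin(p[2]),np.cos(p[2])]])+p[:2]
r=least_squares(lambda p:(f(p,L)-W).ravel(),[517,-197,.05]); p=r.x; print(p,np.degrees(p[2]),r.fun.round(1))
C=np.array([[-118,71],[118,71],[118,-71],[-118,-71]]);print('corners',f(p,C).round(1))
E_=np.array([[-29,39],[-87,-39],[-29,-39]]);print('empty',f(p,E_).round(1))
b=load('wB');im=cv2.imread('pics/wBc.png')
def draw(P,z,col):
    q=((proj(b,np.c_[f(p,P),np.full(len(P),z)])-[110,180])*3+1).astype(np.int32); cv2.polylines(im,[q],True,col,1)
draw(C,16,(0,255,0))
q=np.array([[-26,26],[26,26],[26,-26],[-26,-26]])
for e in E_: draw(e+q,16,(0,0,255)); draw(e+q*23/26,6,(0,255,255))
cv2.imwrite('pics/wBd.png',im)
```

```text
[ 5.16451491e+02 -1.97119541e+02  5.70036316e-02] 3.2660675062720173 [ 0.2 -0.   0.1 -0.  -0.1 -0.  -0.1 -0.  -0.1  0.1]
corners [[ 394.6 -133. ]
 [ 630.2 -119.5]
 [ 638.3 -261.3]
 [ 402.7 -274.7]]
empty [[ 485.3 -159.8]
 [ 431.8 -241. ]
 [ 489.7 -237.7]]
```

View pics/wBd.png

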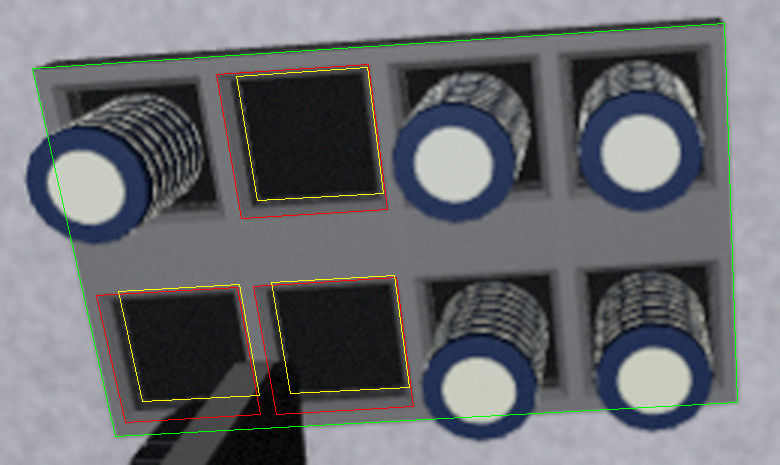

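The grid overlay matches the rack edges and the pockets. The empty pockets are at (485.3,-159.8), (431.8,-241.0) and (489.7,-237.7), with the plate at 3.27° yaw. I'll rotate the gripper so it closes along the plate's y axis and go to the first spare.

Call:
play_rows(
  translation=[
    [-0.123,0.471,-0.25],
    [-0.123,0.471,-0.25],
    [-0.123,0.471,-0.25],
    [-0.123,0.471,-0.25],
    [-0.123,0.471,-0.25],
    [-0.123,0.471,-0.25],
    [-0.123,0.471,-0.25],
    [-0.123,0.471,-0.25],
    [-0.123,0.471,-0.25],
    [-0.123,0.471,-0.25],
    [-0.123,0.471,-0.25],
    [-0.123,0.471,-0.25],
  ],
  angular=[
    [0,0,-0.1606],
    [0,0,-0.1606],
    [0,0,-0.1606],
    [0,0,-0.1606],
    [0,0,-0.1606],
    [0,0,-0.1606],
    [0,0,-0.1606],
    [0,0,-0.1606],
    [0,0,-0.1606],
    [0,0,-0.1606],
    [0,0,-0.1606],
    [0,0,-0.1606],
  ],
  claw=[1,1,1,1,1,1,1,1,1,1,1,1],
)

```text
time: 2.95
position: [535.0, 92.9, 111.1]
tcp_rot: [-3.141, -0.0, 0.054]
contact_force: [0.7, -0.2, 0.0]
grip_width: 85.4
gripper_force: 0.0
```

Call:
play_rows(
  translation=[
    [0,0,0],
    [0,0,0],
    [0,0,0],
  ],
  angular=[
    [0,0,0],
    [0,0,0],
    [0,0,0],
  ],
  claw=[1,1,1],
)

```text
time: 3.25
position: [536.3, 89.8, 112.1]
tcp_rot: [3.141, -0.001, 0.058]
contact_force: [-0.7, -0.8, -0.1]
grip_width: 85.4
gripper_force: 0.0
```

Call:
play_rows(
  translation=[
    [-0.05,-0.015,-0.5],
    [0,0,-0.6],
    [0,0,-0.6],
    [0,0,-0.5],
    [0,0,-0.225],
    [0,0,0],
    [0,0,0],
    [0,0,0],
    [0,0,0],
    [0,0,0],
    [0,0,0],
    [0,0,0],
  ],
  angular=[
    [0,0,0],
    [0,0,0],
    [0,0,0],
    [0,0,0],
    [0,0,0],
    [0,0,0],
    [0,0,0],
    [0,0,0],
    [0,0,0],
    [0,0,0],
    [0,0,0],
    [0,0,0],
  ],
  claw=[1,1,1,1,1,1,1,0,0,0,0,0],
)

```text
time: 4.45
position: [534.3, 90.1, 15.2]
tcp_rot: [-3.142, -0.001, 0.057]
contact_force: [-0.6, -1.3, 4.7]
grip_width: 37.7
gripper_force: 60.0
```

Call:
play_rows(
  translation=[
    [0,0,0.6],
    [0,0,0.9],
    [0,0,0.9],
    [-0.285,-0.92,0],
    [-0.285,-0.92,0],
    [-0.285,-0.92,0],
    [-0.285,-0.92,0],
    [-0.285,-0.92,0],
    [-0.285,-0.92,0],
    [-0.285,-0.92,0],
    [-0.285,-0.92,0],
    [-0.285,-0.92,0],
  ],
  angular=[
    [0,0,0],
    [0,0,0],
    [0,0,0],
    [0,0,0],
    [0,0,0],
    [0,0,0],
    [0,0,0],
    [0,0,0],
    [0,0,0],
    [0,0,0],
    [0,0,0],
    [0,0,0],
  ],
  claw=[0,0,0,0,0,0,0,0,0,0,0,0],
)

```text
time: 5.65
position: [430.0, -242.0, 110.0]
tcp_rot: [-3.141, 0.0, 0.058]
contact_force: [-0.1, -0.1, -1.6]
grip_width: 37.7
gripper_force: 60.6
```

Call:
play_rows(
  translation=[
    [0,0,0],
    [0,0,0],
    [0,0,0],
    [0,0,0],
  ],
  angular=[
    [0,0,0],
    [0,0,0],
    [0,0,0],
    [0,0,0],
  ],
  claw=[0,0,0,0],
)

```text
time: 6.05
position: [431.5, -239.4, 110.1]
tcp_rot: [-3.141, 0.0, 0.06]
contact_force: [0.1, -0.1, -1.7]
grip_width: 37.7
gripper_force: 60.8
```

Call:
play_rows(
  translation=[
    [0.008,-0.04,-0.4],
    [0,0,-0.5],
    [0,0,-0.5],
    [0,0,-0.4],
    [0,0,-0.2],
    [0,0,-0.1],
    [0,0,-0.07],
    [0,0,-0.04],
    [0,0,0],
    [0,0,0],
  ],
  angular=[
    [0,0,0],
    [0,0,0],
    [0,0,0],
    [0,0,0],
    [0,0,0],
    [0,0,0],
    [0,0,0],
    [0,0,0],
    [0,0,0],
    [0,0,0],
  ],
  claw=[0,0,0,0,0,0,0,0,0,0],
)

```text
time: 7.05
position: [431.7, -242.8, 22.4]
tcp_rot: [3.141, -0.001, 0.057]
contact_force: [0.4, -0.2, -1.9]
grip_width: 37.8
gripper_force: 60.8
```

Call:
play_rows(
  translation=[
    [0,0.02,-0.03],
    [0,0,-0.02],
    [0,0,0],
    [0,0,0],
  ],
  angular=[
    [0,0,0],
    [0,0,0],
    [0,0,0],
    [0,0,0],
  ],
  claw=[0,0,0,0],
)

```text
time: 7.45
position: [431.8, -242.2, 21.2]
tcp_rot: [3.142, -0.001, 0.057]
contact_force: [-3.0, 1.3, 9.1]
grip_width: 37.6
gripper_force: 61.8
```

Call:
play_rows(
  translation=[
    [0,0,0],
    [0,0,0],
    [0,0,0],
    [0,0,0.3],
    [0,0,0.5],
    [0,0,0.7],
    [0,0,0.8],
    [0,0,0],
    [0,0,0],
  ],
  angular=[
    [0,0,0],
    [0,0,0],
    [0,0,0],
    [0,0,0],
    [0,0,0],
    [0,0,0],
    [0,0,0],
    [0,0,0],
    [0,0,0],
  ],
  claw=[0.62,0.62,0.62,0.62,0.62,0.62,0.62,0.62,0.62],
)

```text
time: 8.35
position: [431.9, -242.0, 113.0]
tcp_rot: [3.141, -0.002, 0.057]
contact_force: [-0.9, -0.2, 0.4]
grip_width: 52.8
gripper_force: 0.0
```

Run:
```python
from h import *
c=snap('side','s1'); cv2.imwrite('pics/s1c.png',cv2.resize(c['pixels'][200:420,200:460],None,fx=2.5,fy=2.5,interpolation=cv2.INTER_CUBIC)[:,:,::-1])
```

```text
(no output)
```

View pics/s1c.png

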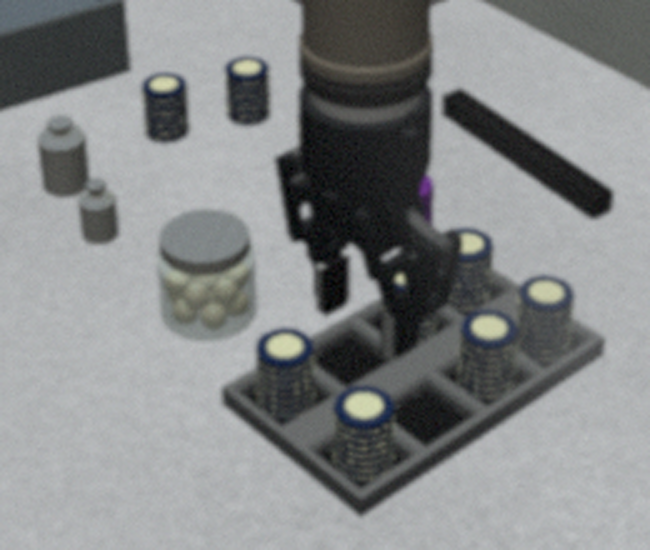

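The side crop shows the first barrel seated in the corner pocket at crop (365,440), level with its neighbours. Next is the spare at (634.6,64.2).

Call:
play_rows(
  translation=[
    [0.507,0.765,0],
    [0.507,0.765,0],
    [0.507,0.765,0],
    [0.507,0.765,0],
    [0.507,0.765,0],
    [0.507,0.765,0],
    [0.507,0.765,0],
    [0.507,0.765,0],
    [0.507,0.765,0],
    [0.507,0.765,0],
    [0,0,0],
    [0,0,0],
  ],
  angular=[
    [0,0,0],
    [0,0,0],
    [0,0,0],
    [0,0,0],
    [0,0,0],
    [0,0,0],
    [0,0,0],
    [0,0,0],
    [0,0,0],
    [0,0,0],
    [0,0,0],
    [0,0,0],
  ],
  claw=[0.62,0.62,0.62,0.62,0.62,0.9,0.9,0.9,0.9,0.9,0.9,0.9],
)

```text
time: 9.6
position: [633.1, 64.9, 110.1]
tcp_rot: [3.141, 0.003, 0.059]
contact_force: [-0.8, -0.5, -0.1]
grip_width: 77.1
gripper_force: 0.0
```

Call:
play_rows(
  translation=[
    [0,0,0],
    [0,0,0],
    [0,0,0],
  ],
  angular=[
    [0,0,0],
    [0,0,0],
    [0,0,0],
  ],
  claw=[0.9,0.9,0.9],
)

```text
time: 9.9
position: [633.7, 62.7, 111.9]
tcp_rot: [3.141, 0.001, 0.055]
contact_force: [-0.3, 0.6, 0.1]
grip_width: 76.9
gripper_force: 0.0
```

Call:
play_rows(
  translation=[
    [0.02,0.03,-0.5],
    [0,0,-0.6],
    [0,0,-0.6],
    [0,0,-0.5],
    [0,0,-0.2],
    [0,0,0],
    [0,0,0],
    [0,0,0],
    [0,0,0],
    [0,0,0],
    [0,0,0],
    [0,0,0],
  ],
  angular=[
    [0,0,0],
    [0,0,0],
    [0,0,0],
    [0,0,0],
    [0,0,0],
    [0,0,0],
    [0,0,0],
    [0,0,0],
    [0,0,0],
    [0,0,0],
    [0,0,0],
    [0,0,0],
  ],
  claw=[0.9,0.9,0.9,0.9,0.9,0.9,0.9,0,0,0,0,0],
)

```text
time: 11.1
position: [636.0, 65.3, 17.2]
tcp_rot: [-3.142, -0.002, 0.057]
contact_force: [-0.8, 0.1, 5.9]
grip_width: 37.4
gripper_force: 60.1
```

Call:
play_rows(
  translation=[
    [0,0,0.6],
    [0,0,0.9],
    [0,0,0.9],
    [-0.402,-0.839,0],
    [-0.402,-0.839,0],
    [-0.402,-0.839,0],
    [-0.402,-0.839,0],
    [-0.402,-0.839,0],
    [-0.402,-0.839,0],
    [-0.402,-0.839,0],
    [-0.402,-0.839,0],
    [-0.402,-0.839,0],
  ],
  angular=[
    [0,0,0],
    [0,0,0],
    [0,0,0],
    [0,0,0],
    [0,0,0],
    [0,0,0],
    [0,0,0],
    [0,0,0],
    [0,0,0],
    [0,0,0],
    [0,0,0],
    [0,0,0],
  ],
  claw=[0,0,0,0,0,0,0,0,0,0,0,0],
)

```text
time: 12.3
position: [489.0, -237.6, 111.6]
tcp_rot: [-3.141, 0.001, 0.058]
contact_force: [-0.1, -0.3, -1.3]
grip_width: 37.2
gripper_force: 60.3
```

Call:
play_rows(
  translation=[
    [0,0,0],
    [0,0,0],
    [0,0,0],
    [0,0,0],
  ],
  angular=[
    [0,0,0],
    [0,0,0],
    [0,0,0],
    [0,0,0],
  ],
  claw=[0,0,0,0],
)

```text
time: 12.7
position: [490.9, -235.1, 111.7]
tcp_rot: [-3.141, 0.0, 0.06]
contact_force: [-1.0, 0.5, -1.4]
grip_width: 37.5
gripper_force: 60.4
```

Run:
```python
from h import *
print(bot.sense()['position'])
c=snap('wrist','w2');print(bot.sense()['position'])
c=snap('wrist','w3');print(bot.sense()['position'])
```

```text
[ 490.90812017 -235.06364373  111.70306106]
[ 490.8861529  -235.23324468  111.75917683]
[ 490.8194421  -235.45784173  111.80179482]
```

Call:
play_rows(
  translation=[
    [-0.02,-0.035,-0.4],
    [0,0,-0.5],
    [0,0,-0.5],
    [0,0,-0.4],
    [0,0,-0.2],
    [0,0,-0.1],
    [0,0,-0.06],
    [0,0,-0.04],
    [0,0,0],
    [0,0,0],
  ],
  angular=[
    [0,0,0],
    [0,0,0],
    [0,0,0],
    [0,0,0],
    [0,0,0],
    [0,0,0],
    [0,0,0],
    [0,0,0],
    [0,0,0],
    [0,0,0],
  ],
  claw=[0,0,0,0,0,0,0,0,0,0],
)

```text
time: 13.8
position: [489.8, -238.3, 24.5]
tcp_rot: [3.141, -0.001, 0.057]
contact_force: [0.1, -0.1, -1.7]
grip_width: 37.5
gripper_force: 60.4
```

Call:
play_rows(
  translation=[
    [0,0.01,-0.03],
    [0,0,-0.02],
    [0,0,0],
    [0,0,0],
  ],
  angular=[
    [0,0,0],
    [0,0,0],
    [0,0,0],
    [0,0,0],
  ],
  claw=[0,0,0,0],
)

```text
time: 14.2
position: [489.9, -237.9, 23.1]
tcp_rot: [3.142, -0.001, 0.057]
contact_force: [-1.6, -0.5, 7.4]
grip_width: 37.6
gripper_force: 61.2
```

Call:
play_rows(
  translation=[
    [0,0,0],
    [0,0,0],
    [0,0,0],
    [0,0,0.3],
    [0,0,0.5],
    [0,0,0.7],
    [0,0,0.7],
    [0,0,0],
    [0,0,0],
  ],
  angular=[
    [0,0,0],
    [0,0,0],
    [0,0,0],
    [0,0,0],
    [0,0,0],
    [0,0,0],
    [0,0,0],
    [0,0,0],
    [0,0,0],
  ],
  claw=[0.62,0.62,0.62,0.62,0.62,0.62,0.62,0.62,0.62],
)

```text
time: 15.1
position: [489.9, -237.7, 110.9]
tcp_rot: [3.141, -0.002, 0.057]
contact_force: [0.2, 0.3, -0.1]
grip_width: 53.3
gripper_force: 0.0
```

Call:
play_rows(
  translation=[
    [0.296,0.845,0],
    [0.296,0.845,0],
    [0.296,0.845,0],
    [0.296,0.845,0],
    [0.296,0.845,0],
    [0.296,0.845,0],
    [0.296,0.845,0],
    [0.296,0.845,0],
    [0.296,0.845,0],
    [0.296,0.845,0],
    [0.296,0.845,0],
    [0.296,0.845,0],
  ],
  angular=[
    [0,0,0],
    [0,0,0],
    [0,0,0],
    [0,0,0],
    [0,0,0],
    [0,0,0],
    [0,0,0],
    [0,0,0],
    [0,0,0],
    [0,0,0],
    [0,0,0],
    [0,0,0],
  ],
  claw=[0.62,0.62,0.62,0.62,0.62,0.9,0.9,0.9,0.9,0.9,0.9,0.9],
)

```text
time: 16.3
position: [630.7, 169.0, 108.3]
tcp_rot: [3.141, 0.003, 0.057]
contact_force: [0.5, -0.5, -0.1]
grip_width: 76.8
gripper_force: 0.0
```

Call:
play_rows(
  translation=[
    [0,0,0],
    [0,0,0],
    [0,0,0],
    [0,0,0],
    [0,0,0],
  ],
  angular=[
    [0,0,0],
    [0,0,0],
    [0,0,0],
    [0,0,0],
    [0,0,0],
  ],
  claw=[0.9,0.9,0.9,0.9,0.9],
)

```text
time: 16.8
position: [631.4, 166.3, 109.9]
tcp_rot: [3.141, 0.0, 0.055]
contact_force: [0.6, -0.4, -0.6]
grip_width: 76.8
gripper_force: 0.0
```

Call:
play_rows(
  translation=[
    [0.01,0.025,-0.5],
    [0,0,-0.6],
    [0,0,-0.6],
    [0,0,-0.5],
    [0,0,-0.15],
    [0,0,0],
    [0,0,0],
    [0,0,0],
    [0,0,0],
    [0,0,0],
    [0,0,0],
    [0,0,0],
  ],
  angular=[
    [0,0,0],
    [0,0,0],
    [0,0,0],
    [0,0,0],
    [0,0,0],
    [0,0,0],
    [0,0,0],
    [0,0,0],
    [0,0,0],
    [0,0,0],
    [0,0,0],
    [0,0,0],
  ],
  claw=[0.9,0.9,0.9,0.9,0.9,0.9,0.9,0,0,0,0,0],
)

```text
time: 18.0
position: [632.9, 168.9, 17.2]
tcp_rot: [-3.141, -0.002, 0.057]
contact_force: [-0.2, -0.8, 5.2]
grip_width: 37.4
gripper_force: 60.2
```

Call:
play_rows(
  translation=[
    [0,0,0.6],
    [0,0,0.9],
    [0,0,0.9],
    [-0.408,-0.911,0],
    [-0.408,-0.911,0],
    [-0.408,-0.911,0],
    [-0.408,-0.911,0],
    [-0.408,-0.911,0],
    [-0.408,-0.911,0],
    [-0.408,-0.911,0],
    [-0.408,-0.911,0],
    [-0.408,-0.911,0],
  ],
  angular=[
    [0,0,0],
    [0,0,0],
    [0,0,0],
    [0,0,0],
    [0,0,0],
    [0,0,0],
    [0,0,0],
    [0,0,0],
    [0,0,0],
    [0,0,0],
    [0,0,0],
    [0,0,0],
  ],
  claw=[0,0,0,0,0,0,0,0,0,0,0,0],
)

```text
time: 19.2
position: [483.7, -160.1, 111.6]
tcp_rot: [-3.141, 0.001, 0.057]
contact_force: [0.5, -0.6, -1.4]
grip_width: 37.8
gripper_force: 60.5
```

Call:
play_rows(
  translation=[
    [0,0,0],
    [0,0,0],
    [0,0,0],
    [0,0,0],
    [0,0,0],
  ],
  angular=[
    [0,0,0],
    [0,0,0],
    [0,0,0],
    [0,0,0],
    [0,0,0],
  ],
  claw=[0,0,0,0,0],
)

```text
time: 19.7
position: [485.5, -157.8, 111.8]
tcp_rot: [-3.141, 0.0, 0.06]
contact_force: [0.2, 0.1, -2.0]
grip_width: 38.1
gripper_force: 60.6
```

Call:
play_rows(
  translation=[
    [0.005,-0.02,-0.4],
    [0,0,-0.5],
    [0,0,-0.5],
    [0,0,-0.4],
    [0,0,-0.2],
    [0,0,-0.1],
    [0,0,-0.06],
    [0,0,-0.04],
    [0,0,0],
    [0,0,0],
  ],
  angular=[
    [0,0,0],
    [0,0,0],
    [0,0,0],
    [0,0,0],
    [0,0,0],
    [0,0,0],
    [0,0,0],
    [0,0,0],
    [0,0,0],
    [0,0,0],
  ],
  claw=[0,0,0,0,0,0,0,0,0,0],
)

```text
time: 20.7
position: [485.7, -159.9, 24.4]
tcp_rot: [3.141, -0.001, 0.057]
contact_force: [0.1, -1.0, -1.9]
grip_width: 37.8
gripper_force: 60.6
```

Call:
play_rows(
  translation=[
    [0,0,-0.03],
    [0,0,0],
    [0,0,0],
  ],
  angular=[
    [0,0,0],
    [0,0,0],
    [0,0,0],
  ],
  claw=[0,0,0],
)

```text
time: 21.0
position: [485.7, -160.0, 23.2]
tcp_rot: [3.141, -0.001, 0.057]
contact_force: [0.5, 0.5, 1.1]
grip_width: 37.6
gripper_force: 60.9
```

Just in contact. I'll press down 1 mm more, release, rise and check.

Call:
play_rows(
  translation=[
    [0,0,-0.02],
    [0,0,0],
    [0,0,0],
    [0,0,0],
    [0,0,0],
    [0,0,0.3],
    [0,0,0.5],
    [0,0,0.9],
    [0,0,1],
    [0,0,1],
  ],
  angular=[
    [0,0,0],
    [0,0,0],
    [0,0,0],
    [0,0,0],
    [0,0,0],
    [0,0,0],
    [0,0,0],
    [0,0,0],
    [0,0,0],
    [0,0,0],
  ],
  claw=[0,0,0.62,0.62,0.62,0.62,0.62,0.62,0.62,0.62],
)

```text
time: 22.0
position: [484.8, -160.0, 172.0]
tcp_rot: [3.141, 0.0, 0.057]
contact_force: [0.2, 0.1, 0.0]
grip_width: 53.0
gripper_force: 0.0
```

Call:
play_rows(
  translation=[
    [0,1,0.5],
    [0,1,0.5],
    [0,1,0],
    [0,1,0],
    [0,1,0],
    [0,1,0],
    [0,1,0],
    [0,0.5,0],
    [0,0,0],
    [0,0,0],
    [0,0,0],
    [0,0,0],
  ],
  angular=[
    [0,0,0],
    [0,0,0],
    [0,0,0],
    [0,0,0],
    [0,0,0],
    [0,0,0],
    [0,0,0],
    [0,0,0],
    [0,0,0],
    [0,0,0],
    [0,0,0],
    [0,0,0],
  ],
  claw=[0,0,0,0,0,0,0,0,0,0,0,0],
)

```text
time: 23.2
position: [485.4, 138.3, 210.1]
tcp_rot: [3.141, -0.0, 0.054]
contact_force: [0.9, -0.1, 0.1]
grip_width: 0.2
gripper_force: 0.0
```

Run:
```python
from h import *
c=snap('side','s2');s=snap('scene','sc2');w=snap('wrist','w4');print(bot.sense()['position'],bot.sense()['time'])
a=cv2.resize(c['pixels'][190:420,80:460],None,fx=2.1,fy=2.1,interpolation=cv2.INTER_CUBIC)
cv2.imwrite('pics/s2c.png',a[:,:,::-1])
# button: red blob in scene, side
s0=load('scene0');d0=load('side0')
for n,k in (('scene',s0),('side',d0)):
    im=k['pixels'].astype(int);m=((im[:,:,0]>110)&(im[:,:,1]<70)&(im[:,:,2]<70)).astype(np.uint8)
    n_,l,st,ce=cv2.connectedComponentsWithStats(m);print(n,[(st[i].tolist(),ce[i].round(1).tolist()) for i in range(1,n_) if st[i][4]>30])
t=np.hstack([cv2.resize(k['pixels'][y:y+50,x:x+60],(400,333),interpolation=cv2.INTER_CUBIC) for k,x,y in ((s0,446,162),(d0,151,178))])
cv2.imwrite('pics/btn.png',t[:,:,::-1])
```

```text
[485.33901604 139.18410324 210.01231511] 23.35
scene [([467, 178, 20, 15, 233], [476.6, 185.0])]
side [([171, 194, 20, 10, 143], [180.2, 198.8])]
```

View pics/s2c.png

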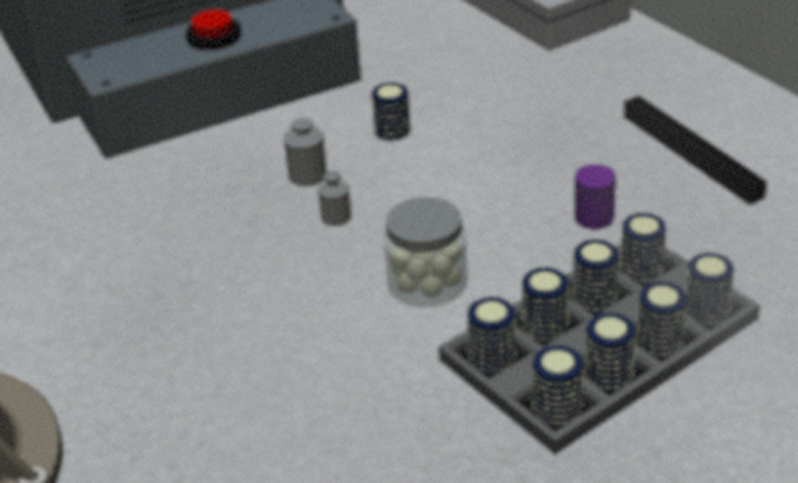

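View pics/btn.png

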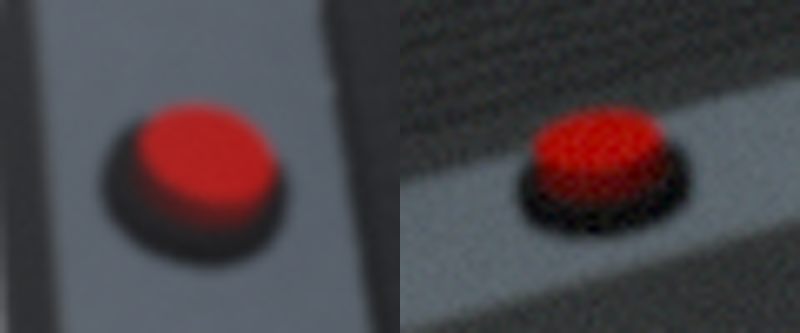

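All eight pockets are filled and level. One spare is left standing at crop (391,110), and the weights, jar and bar have not moved. The button's top face centre is at scene (476.9,184.8) and side (180.7,198.5).

```bash
cat > b.py <<'E'
from h import *
def red(k):
    im=k['pixels'].astype(int);m=((im[:,:,0]>100)&(im[:,:,1]<70)&(im[:,:,2]<70)).astype(np.uint8)
    n_,l,st,ce=cv2.connectedComponentsWithStats(m)
    return [(st[i].tolist(),ce[i].round(1).tolist()) for i in range(1,n_) if st[i][4]>60]
E
python3 - <<'E'
from b import *
s0=load('scene0');d0=load('side0')
print(tri([(s0,(476.9,184.8)),(d0,(180.7,198.5))]))
w=load('w4');print(red(w),proj(w,[447,357,102]), -np.array(w['R']).T@w['t'])
E
```

```text
(array([448.27354397, 358.70282024, 104.45872946]), [np.float64(0.4683392932844499), np.float64(0.4683392932844399)])
[([0, 245, 53, 52, 2145], [24.8, 270.5])] [[ 28.61648689 269.69190527]] [559.02300706 143.46119156 353.08732388]
```

Call:
play_rows(
  translation=[
    [-0.19,0.9,0],
    [-0.19,0.9,0],
    [-0.19,0.9,0],
    [-0.19,0.9,0],
    [-0.19,0.9,0],
    [0,0,0],
    [0,0,0],
    [0,0,0],
    [0,0,0],
  ],
  angular=[
    [0,0,0],
    [0,0,0],
    [0,0,0],
    [0,0,0],
    [0,0,0],
    [0,0,0],
    [0,0,0],
    [0,0,0],
    [0,0,0],
  ],
  claw=[0,0,0,0,0,0,0,0,0],
)

```text
time: 24.25
position: [448.0, 318.4, 210.0]
tcp_rot: [3.141, -0.0, 0.054]
contact_force: [-0.0, 0.0, -1.0]
grip_width: 0.0
gripper_force: 0.0
```

Run:
```python
from b import *
w=snap('wrist','w5');print(bot.sense()['position'],red(w),proj(w,[447,357,102]), -np.array(w['R']).T@w['t'])
for r in red(w): print(onz(w,r[1],102))
```

```text
[447.89734594 318.65424854 210.0204885 ] [([230, 206, 59, 59, 2664], [259.0, 235.6])] [[262.75677184 235.1238944 ]] [521.61237319 322.99096275 353.00491758]
[446.48952483 359.74540095 102.        ]
```

Call:
play_rows(
  translation=[
    [-0.025,0.835,0],
    [0,0,-0.5],
    [0,0,-0.7],
    [0,0,-0.7],
    [0,0,-0.5],
    [0,0,-0.1],
    [0,0,0],
    [0,0,0],
    [0,0,0],
  ],
  angular=[
    [0,0,0],
    [0,0,0],
    [0,0,0],
    [0,0,0],
    [0,0,0],
    [0,0,0],
    [0,0,0],
    [0,0,0],
    [0,0,0],
  ],
  claw=[0,0,0,0,0,0,0,0,0],
)

```text
time: 25.2
position: [447.2, 354.2, 111.5]
tcp_rot: [-3.14, -0.002, 0.057]
contact_force: [0.2, -0.1, 0.9]
grip_width: 0.0
gripper_force: 0.0
```

Call:
play_rows(
  translation=[
    [0,0,-0.05],
    [0,0,-0.05],
    [0,0,-0.05],
    [0,0,0],
    [0,0,0],
  ],
  angular=[
    [0,0,0],
    [0,0,0],
    [0,0,0],
    [0,0,0],
    [0,0,0],
  ],
  claw=[0,0,0,0,0],
)

```text
time: 25.7
position: [446.3, 353.6, 104.1]
tcp_rot: [3.142, -0.0, 0.057]
contact_force: [-0.0, 0.1, 1.5]
grip_width: 0.3
gripper_force: 0.7
```

Call:
play_rows(
  translation=[
    [0,0,-0.05],
    [0,0,-0.05],
    [0,0,-0.05],
    [0,0,0],
    [0,0,0],
  ],
  angular=[
    [0,0,0],
    [0,0,0],
    [0,0,0],
    [0,0,0],
    [0,0,0],
  ],
  claw=[0,0,0,0,0],
)

```text
time: 26.2
position: [446.3, 353.7, 98.1]
tcp_rot: [-3.142, -0.0, 0.057]
contact_force: [-0.3, 0.6, 4.0]
grip_width: 0.2
gripper_force: 2.0
```

Call:
play_rows(
  translation=[
    [0,0,-0.04],
    [0,0,-0.03],
    [0,0,0],
    [0,0,0],
  ],
  angular=[
    [0,0,0],
    [0,0,0],
    [0,0,0],
    [0,0,0],
  ],
  claw=[0,0,0,0],
)

```text
time: 26.6
position: [446.3, 353.7, 96.0]
tcp_rot: [-3.141, -0.0, 0.057]
contact_force: [-2.7, -2.6, 9.2]
grip_width: -0.2
gripper_force: 4.6
```

Call:
play_rows(
  translation=[
    [0,0,-0.03],
    [0,0,0],
    [0,0,0],
  ],
  angular=[
    [0,0,0],
    [0,0,0],
    [0,0,0],
  ],
  claw=[0,0,0],
)

```text
time: 26.9
position: [446.4, 353.7, 95.9]
tcp_rot: [-3.141, -0.0, 0.057]
contact_force: [-4.5, -3.0, 15.7]
grip_width: -0.2
gripper_force: 7.9
```

Call:
play_rows(
  translation=[
    [0,0,0.3],
    [0,0,0.7],
    [0,0,1],
    [0,-0.5,1],
    [0,-1,0.5],
    [0,-1,0],
    [0,-1,0],
    [0,0,0],
    [0,0,0],
    [0,0,0],
    [0,0,0],
  ],
  angular=[
    [0,0,0],
    [0,0,0],
    [0,0,0],
    [0,0,0],
    [0,0,0],
    [0,0,0],
    [0,0,0],
    [0,0,0],
    [0,0,0],
    [0,0,0],
    [0,0,0],
  ],
  claw=[0,0,0,0,0,0,0,0,0,0,0],
)

```text
time: 28.0
position: [445.9, 215.1, 233.6]
tcp_rot: [3.142, 0.0, 0.06]
contact_force: [0.9, -0.3, -0.1]
grip_width: -0.0
gripper_force: 0.0
```

Run:
```python
from b import *
c=snap('side','s3');a=load('side0');print(red(c),red(a))
b=load('s2');print([np.abs(c['pixels'][y0:y1,x0:x1].astype(int)-b['pixels'][y0:y1,x0:x1]).mean().round(2) for x0,y0,x1,y1 in ((280,280,450,410),(210,230,310,340),(100,180,260,270))])
```

```text
[([171, 194, 20, 10, 151], [180.2, 198.7])] [([171, 194, 20, 11, 157], [180.2, 198.8])]
[np.float64(2.89), np.float64(2.82), np.float64(3.34)]
```

The button bottomed out (the force rose with no further travel) and came back up, and the rest of the scene is unchanged.

```bash
python3 -c "
from bench import bot
print(bot.job_done())"
```

```text
the job is handed in; nothing more can be done
None
```

The three empty pockets each hold a spare seated on the floor, the fourth spare still stands on the table, and the red button was pressed fully down and came back up; I handed the job in at about 28 s of the 72 s allowed.

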